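Draw the filter plate from an espresso machine's water tank and present it

ROBOT

A 7-joint arm with a two-finger parallel gripper is mounted at the origin on the work surface. World frame = base frame: x ahead of the robot, y to its left, z up, the work surface at z = 0. Lengths are in m, angles in rad, forces in N, time in s.
With the tool pointing down it reaches from about 0.4 to 0.875 m from the base axis. Payload 19.3 kg.
Tool frame: the origin (TCP) lies midway between the tips of the shut fingers; the grasp point (between the pads) lies 19 mm behind it; z points along the fingers, y is the line along which they close (so a half turn about z gives the same grasp; the last joint's range is limited). The gripper opens to 85 mm and grips with 20 to 120 N. Pads are 22 mm wide; open, the fingers measure 114 mm over their backs; the gripper's body (76 mm by 85 mm) begins 54 mm behind the grasp point. The pads swing forward as they close: fully open they stand 13 mm farther back than shut.
Start: joints at [-1.238, 0.521, -0.036, 1.599, 0.021, 1.021, -0.113], TCP at [0.245, 0.575, 0.231] pointing down, gripper open.
Joint ranges: [-2.91, 2.91], [-0.3, 2.13], [-1.5, 1.42], [0.17, 2.43], [-1.26, 4.41], [0.16, 1.93], [-2.52, 2.52]. Speed limits (rad/s): [1.89, 1.89, 2.39, 2.39, 3.01, 3.01, 3.01].

INTERFACE

Orientations are given as a rotation vector (axis times angle).
In Python, from bench import arm, imaging gives the robot as it stands.
- The arm moves only by the shell command python3 -m pendant 'ROWS' [FORCE]. ROWS is text: rows parted by semicolons, each of 7 numbers parted by spaces: the shift along the tool's x, y, z in mm, then the turn, a rotation vector about the tool's x, y, z in rad, then the closure, from 0 (fully open) to 1 (shut). In form: tx ty tz wx wy wz fingers; .... A call has 1 to 5 rows; each row shifts and turns the commanded pose from where the row before left it, along the tool's axes as they then stand; what a row does not reach is not made up. A row lasts 1/10 s, in which the tool goes at most 50 mm and 8.59 degrees, less where a joint would pass 70% of its speed; a pose out of reach is approached as far as the arm can. A call with a gripper value outside its range is refused whole. The fingers move at their own pace and stop on an object; FORCE is the grip in N (left out, the last holds). Time passes only in rows, so rows that do not move let the fingers close. It gives the time, the measured TCP pose, the force, the opening and the grip force at its end, in the units of the state.
- arm.observe(): the state, without advancing time (a new reading comes with each control period).
- imaging.read_camera(name): name is "scene" or "top"; returns the picture (400x640x3 uint8, red, green, blue); there is no depth.
- imaging.camera_model(name): a dict with "fovy" (degrees; the focal length in pixels is half the picture's height over the tangent of half this angle, whatever the lens; pixels are square), "cx", "cy" (the principal point, pixels), "pose" (4x4, takes a point from camera to world coordinates). Camera axes: x right, y up, looking along -z (the intrinsics and any distortion apply to the point x, -y, -z); pixel columns grow to the right and rows downward; lengths in m; the calibration is good to about 2 mm. A picture is of the moment at which its call begins. camera_model takes no time and is no camera call.
- arm.job_done(): hands the job in; it is judged then, once.
The state is a dict: "time_s": time; "joint_positions": joint angles; "dq": joint speeds; "joint_torque": joint torques, N m; "eef_pos": TCP position; "ee_rot": TCP orientation; "force": force on the tool from outside, world axes, zero at the start; "torque": the same for the moment, N m; "opening": finger opening in m; "finger_force": force on a finger pad.
Only numpy, scipy, OpenCV 4.12 (cv2) and the standard library are available. Lean on these libraries where they do the work, as an engineer would, in place of code of your own. Each camera call takes 0.05 s, during which the arm holds its last target. There are 200 camera calls.

TASK

Lift the flap of the water tank all the way back so that it stays open, then draw out the filter plate (the one with the flat bar grip, not the one with the round knob) and present it for inspection: finish while still holding it, upright and still, about a hand's breadth (8 cm) above the middle of the shallow steel drip tray, with the plate's width in line with the tray's long side. Leave the other plate in the tank, and do not shift the tray or the other things on the bench.

Things in the scene. Friction and masses are not known exactly. Their poses are not given: they have to be found in the camera images.
- tank: grey plastic tank fixed to the bench, flap of the same grey on top: 120 (x) x 200 (y) mm, rim 150 mm high, walls and floor 5 mm. Origin: centre of underside; hinge at the far +x rim. A wall along x makes two wells, centred at y = -49 and +49 mm, each 92 (y) x 110 (x) mm, one upright plate in each (which varies) between ribs up to 94 mm high, play 2.5 mm in x, 4 mm in y. Foot 150 x 250 x 4 mm
- flap (a joint): flap angle: 0 closed, grows as the front edge swings up and back, 1.57 upright, 2.1 at its stop, fully open. Let go below about 1.5 rad it falls shut; beyond about 1.7 it falls back onto its stop and stays. 0.12 kg, light hinge
- flap_hinge (a point): on the hinge axis (parallel to the tank's y), at the far rim, 60 mm from the tank's centre and 150.5 mm above the bench
- flap_tongue (a point): grip point of the pull tongue: grey bar 12 mm wide (y), 10 mm thick, 40 mm long, level, out from the middle of the flap's front edge, in the flap's plane (flap 6 mm thick). The point is 144 mm from the hinge axis, 24 mm out from the flap's edge, 153.5 mm above the bench when closed; it moves with the flap. Pinched across its 12 mm, the tongue can pivot between the pads
- filter_plate: filter plate to draw out: white plastic with steel mesh faces, 14 mm thick (x), 84 wide (y), 96 high, topped by a flat bar grip 10 thick (x), 40 wide (y), 30 high (96 to 126 mm above origin); about 0.13 kg. Origin: centre of lower edge, z up. It starts on the tank's floor, 5 mm above the bench, axes parallel to the tank's
- filter_grip (a point): the point to grip on the filter plate's bar: on the plate's centre line, 117 mm above its lower edge
- float_plate: the other white plate in the tank, to be left there: the same 14 x 84 x 96 mm plate without mesh, with a round knob (26 mm diameter, its top 126 mm above the lower edge). Origin: centre of its lower edge
- tray: shallow open steel drip tray, loose on the bench, 100 mm (its x) by 180 mm (its y, the long side), 30 mm high, walls 3 mm. Origin: centre of its underside
- jug: bystander: steel jug with a handle, 84 mm across, 100 mm high; origin at the centre of its underside
- portafilter: bystander: steel portafilter, a cup 72 mm across and 38 mm high with a black handle along its -x, 156 mm out from the cup's centre; origin under the cup's centre
- tamper: bystander: steel coffee tamper, 56 mm across, 90 mm high; origin at the centre of its underside
- screwdriver: bystander: screwdriver lying flat, about 0.2 m long; origin under it
Not all that is in view belongs to the job. Leave any blue or green look-alike of the tray alone.

How it is judged:
On the way, in this order (a step that is already met when the one before it is completed fails the run):
1. the flap is swung back past upright (value of joint flap above 1.75 rad), for 0.2 s.
2. the filter plate is drawn clear out of the tank (z of filter_plate in the frame of tank above 0.1 m and contact force between filter_plate and the fingers above 1 N), for 0.1 s.
At the end, for the whole second after the job is handed in: Fingers hold the filter plate still, within 0.2 rad of upright, clear of tray and tank, lower edge 50 to 190 mm above the bench, within 35 mm of the tray's centre in plan, width within 0.26 rad of its long side; flap beyond 1.7 rad; other plate still down (contact force between filter_plate and the fingers above 1 N and height (world z) of filter_plate between 0.05 and 0.19 m and angle between filter_plate's own z axis and vertical below 0.2 rad and horizontal distance between filter_plate and tray below 0.035 m and angle between the y axis of filter_plate and the y axis of tray, either way round below 0.26 rad and linear speed of filter_plate below 0.03 m/s and contact force between filter_plate and tray below 0.1 N and contact force between filter_plate and tank below 0.1 N and value of joint flap above 1.7 rad and z of float_plate in the frame of tank below 0.02 m); the arm keeps its last pose, push and grip.
It fails at once if the other plate is drawn up (distance of float_plate from where it was at the start of the episode above 0.02 m).
It fails at once if the tray is shifted (distance of tray from where it was at the start of the episode above 0.02 m).
It fails at once if a bystander is disturbed (distance of any of jug, portafilter, tamper, screwdriver from where it was at the start of the episode above 0.03 m).
It also fails if it takes over 61 s, if anything falls off the work surface, if the arm or the gripper's body presses on something with over 40 N, if the wrist force passes 120 N, or if a joint passes its speed limit or range.

## Working session

There is one attempt and no reset: what is moved stays moved. The work goes in short steps, Python scripts to look and compute and a shell command to move; the robot and the scene stay as the last step left them, time stands still between calls to the robot, and variables do not carry over. Pictures are saved under pics/ and viewed, at most 10 in all, crops included, and the job is handed in when it is done.

```bash
ls; mkdir -p pics; python3 - <<'E'
from bench import arm, imaging
import cv2, numpy as np
for n in("scene","top"):
    im=imaging.read_camera(n); cv2.imwrite(f"pics/{n}0.png",im[:,:,::-1])
    m=imaging.camera_model(n); print(n,{k:(np.round(v,4).tolist() if k=="pose" else v) for k,v in m.items()})
s=arm.observe(); print(s['eef_pos'],s['ee_rot'],s['opening'],s['time_s'])
E
```

```text
pics
scene {'fovy': 42.96521518541078, 'cx': 316.75610448874824, 'cy': 209.74607594051295, 'pose': [[-0.3144, -0.7914, 0.5243, 1.3351], [0.9492, -0.2533, 0.1868, 0.3567], [-0.0151, 0.5564, 0.8308, 1.3477], [0.0, 0.0, 0.0, 1.0]]}
top {'fovy': 50.89076388235345, 'cx': 324.85522012438736, 'cy': 197.78928978716434, 'pose': [[0.0236, 0.9894, -0.1431, 0.3592], [-0.9997, 0.0237, -0.0007, 0.1015], [0.0027, 0.143, 0.9897, 1.5082], [0.0, 0.0, 0.0, 1.0]]}
[0.24490701 0.57472196 0.23080533] [-6.28425934e-01 -3.07797054e+00  1.48864892e-03] 0.08582541632362607 0.1
```

View pics/scene0.png

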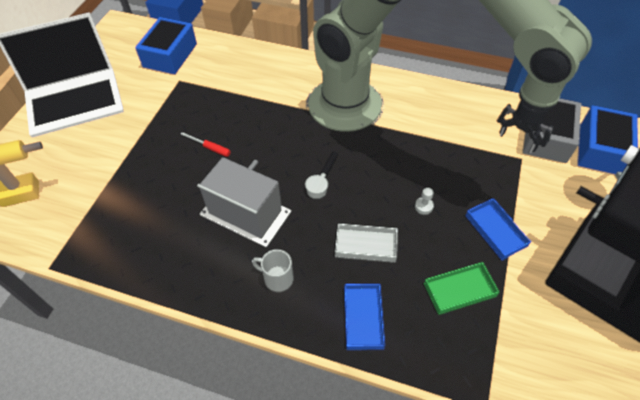

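View pics/top0.png

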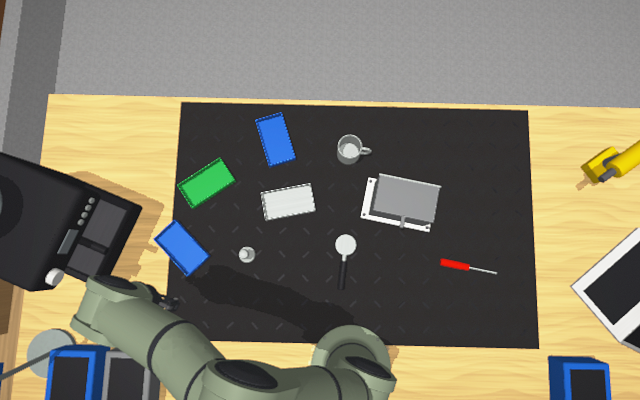

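Top view: the tank is at about (405,203), with its tongue at (402,222) towards the robot. The candidate trays are steel (288,201), blue (276,139) and (182,247), and green (206,183). The steel one fits the description. I'll confirm in one enlarged crop and measure.

```bash
cat > h.py <<'E'
from bench import arm, imaging
import cv2, numpy as np
from scipy.spatial.transform import Rotation as R
def fK(n):
    m=imaging.camera_model(n); return m,200/np.tan(np.radians(m['fovy'])/2),np.array(m['pose'])
def ray(n,u,v):
    m,f,P=fK(n); d=P[:3,:3]@np.array([(u-m['cx'])/f,-(v-m['cy'])/f,-1]); return P[:3,3],d
def plane(n,uv,z):
    o,d=ray(n,*uv); return o+d*(z-o[2])/d[2]
def proj(n,p):
    m,f,P=fK(n); q=P[:3,:3].T@(np.array(p)-P[:3,3]); return np.array([m['cx']+f*q[0]/-q[2],m['cy']-f*q[1]/-q[2]])
def tri(pa,pb):
    (o1,d1),(o2,d2)=ray("scene",*pa),ray("top",*pb)
    A=np.stack([d1,-d2],1); t=np.linalg.lstsq(A,o2-o1,rcond=None)[0]
    a,b=o1+d1*t[0],o2+d2*t[1]; return (a+b)/2,np.linalg.norm(a-b)
E
python3 - <<'E'
from h import *
print([sorted(k for k in imaging.camera_model(n)) for n in("scene","top")])
t=cv2.imread("pics/top0.png"); s=cv2.imread("pics/scene0.png")
hsv=cv2.cvtColor(t,cv2.COLOR_BGR2HSV)
def blob(mask,seed):
    n,l,st,c=cv2.connectedComponentsWithStats(mask.astype(np.uint8)); k=l[seed[1],seed[0]]; print("area",st[k][4])
    return cv2.findContours((l==k).astype(np.uint8),0,2)[0][0]
low=hsv[...,1]<60; v=hsv[...,2].astype(int)
print(t[200,405],t[222,402],t[228,395],t[200,370],t[201,288])
tray=blob(low&(v>90),(288,201)); r=cv2.minAreaRect(tray); print("tray",r)
B=cv2.boxPoints(r); W=np.array([plane("top",p,0.03) for p in B]); print(W.round(3).tolist(),W.mean(0).round(4),np.linalg.norm(np.diff(W,axis=0),axis=1))
fl=blob(low&(v>90)&(v<190),(405,200)); r=cv2.minAreaRect(fl); print("flap",r)
fo=blob(low&(v>90),(405,200)); print("foot+",cv2.minAreaRect(fo))
a=cv2.resize(t[165:245,345:455],None,fx=5,fy=5,interpolation=2); b=cv2.resize(t[165:240,245:330],None,fx=3,fy=3,interpolation=2)
a=a[:400]; b2=np.zeros((400,b.shape[1],3),np.uint8); b2[:b.shape[0]]=b
cv2.imwrite("pics/crop1.png",np.hstack([a,b2]))
E
```

```text
[['cx', 'cy', 'fovy', 'pose'], ['cx', 'cy', 'fovy', 'pose']]
[157 157 155] [159 157 157] [48 49 52] [243 245 246] [225 230 226]
area 1504
tray ((287.4190368652344, 201.32496643066406), (29.04915428161621, 51.876827239990234), 79.2156982421875)
[[0.588, 0.337, 0.03], [0.628, 0.156, 0.03], [0.526, 0.134, 0.03], [0.487, 0.313, 0.03]] [0.5573 0.235  0.03  ] [0.18456387 0.10441452 0.18277382]
area 2360
flap ((404.6280517578125, 203.39459228515625), (65.9074935913086, 48.09375), 9.619728088378906)
area 3142
foot+ ((400.10784912109375, 201.90457153320312), (73.68972778320312, 49.20330810546875), 11.633633613586426)
```

View pics/crop1.png

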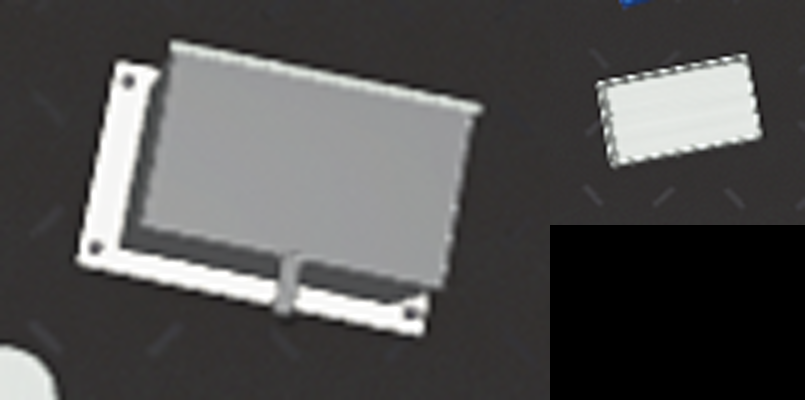

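The crop shows the flap with hinge bar at the back, its front corners at crop (142,222) and (440,288), and the tongue tip at (285,312). The steel tray at right is the only uncoloured one, so it is the target.

```bash
python3 - <<'E'
from h import *
c=lambda u,v:(345+(u-2)/5,165+(v-2)/5)
fc=[plane("top",c(*p),0.1565) for p in[(142,222),(440,288)]]
tt=plane("top",c(285,312),0.1585); bk=[plane("top",c(*p),0.156) for p in[(172,45),(482,108)]]
foot=[plane("top",c(*p),0.004) for p in[(118,62),(77,262),(424,335)]]
print("front",fc,np.linalg.norm(fc[0]-fc[1]));print("tip",tt);print("back",bk); print("foot",foot,np.linalg.norm(foot[0]-foot[1]),np.linalg.norm(foot[1]-foot[2]))
fctr=(foot[0]+foot[2])/2; d=foot[1]-foot[2]; yaw=np.arctan2(-d[0],d[1]); print("foot centre",fctr,"yaw",yaw)
d=fc[0]-fc[1]; print("yaw flap",np.arctan2(-d[0],d[1]))
s=arm.observe(); print(R.from_rotvec(s['ee_rot']).as_matrix().round(3))
# scene check: tank foot corners
sc=cv2.imread("pics/scene0.png"); cv2.imwrite("pics/crop2.png",np.hstack([cv2.resize(sc[150:250,190:300],None,fx=5,fy=5,interpolation=2),cv2.resize(sc[215:270,325:405],None,fx=3,fy=3,interpolation=2).copy() if 0 else np.zeros((500,10,3),np.uint8)]))
E
```

```text
front [array([ 0.52170816, -0.05415865,  0.1565    ]), array([ 0.48346237, -0.24664975,  0.1565    ])] 0.19625382931009522
tip [ 0.46543614 -0.14626519  0.1585    ]
back [array([ 0.63908063, -0.07304596,  0.156     ]), array([ 0.60203912, -0.27576331,  0.156     ])]
foot [array([ 0.6569645 , -0.05339002,  0.004     ]), array([ 0.50998626, -0.02522393,  0.004     ]), array([ 0.46349689, -0.27404115,  0.004     ])] 0.14965270123090962 0.25312303174622747
foot centre [ 0.5602307  -0.16371558  0.004     ] yaw -0.1847116722349438
yaw flap -0.19613430244694025
[[-0.92   0.392 -0.   ]
 [ 0.392  0.92  -0.001]
 [-0.    -0.001 -1.   ]]
```

View pics/crop2.png

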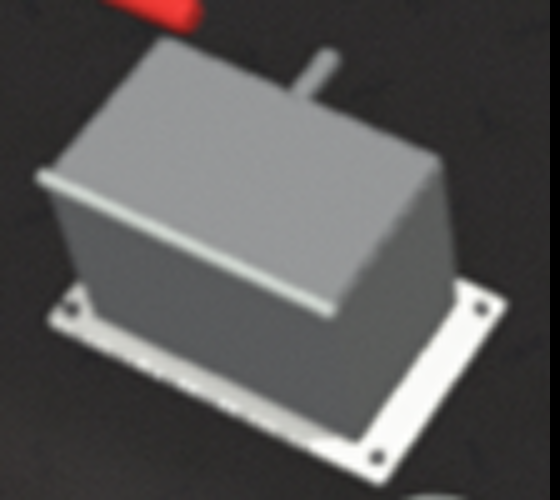

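The tank centre is (0.560,-0.164), yaw -0.187. The predicted tongue tip (0.462,-0.145) agrees with the measured (0.465,-0.146), the flap width is 196 mm against 200, and the foot is 150x253. Heading for the tongue now: yaw first, then a via point.

```bash
python3 -m pendant '0 0 0 0 0 -0.108 0;0 0 0 0 0 -0.108 0;-26 -28 0 0 0 0 0;-26 -28 0 0 0 0 0;-26 -28 0 0 0 0 0' 60
python3 -m pendant '-26 -28 0 0 0 0 0;-26 -28 0 0 0 0 0;-26 -28 0 0 0 0 0;-26 -28 0 0 0 0 0;-26 -28 0 0 0 0 0'
python3 -m pendant '-26 -28 0 0 0 0 0.4;-26 -28 0 0 0 0 0.4;0 0 0 0 0 0 0.4;0 0 0 0 0 0 0.4'
python3 - <<'E'
from h import *
s=arm.observe();M=R.from_rotvec(s['ee_rot']).as_matrix();print(M.round(3),s['eef_pos'],s['opening'])
print(M.T@(np.array([0.4777,-0.148,0.23])-s['eef_pos'])*1000)
E
```

```text
time_s: 0.6
eef_pos: [0.3065, 0.4765, 0.2309]
ee_rot: [-0.292, -3.128, 0.001]
force: [1.8, 1.1, 1.1]
opening: 0.0853
finger_force: 0.0
time_s: 1.1
eef_pos: [0.4083, 0.3147, 0.2312]
ee_rot: [-0.293, -3.128, 0.0]
force: [0.5, 0.7, -0.2]
opening: 0.0852
finger_force: 0.0
time_s: 1.5
eef_pos: [0.4486, 0.251, 0.2311]
ee_rot: [-0.295, -3.127, 0.0]
force: [-0.3, 1.4, -0.2]
opening: 0.0512
finger_force: 0.0
[[-0.982  0.187 -0.   ]
 [ 0.187  0.982 -0.   ]
 [ 0.    -0.    -1.   ]] [0.44860845 0.25101086 0.23113623] 0.05124034174417235
[-103.30408161 -386.50237818    1.20502045]
```

```bash
python3 -m pendant '-9 -35 0 0 0 0 0.4;-9 -35 0 0 0 0 0.4;-9 -35 0 0 0 0 0.4;-9 -35 0 0 0 0 0.4;-9 -35 0 0 0 0 0.4'
python3 -m pendant '-9 -35 0 0 0 0 0.4;-9 -35 0 0 0 0 0.4;-9 -35 0 0 0 0 0.4;-9 -35 0 0 0 0 0.4;-9 -35 0 0 0 0 0.4'
python3 -m pendant '-13 -36 0 0 0 0 0.4;0 0 0 0 0 0 0.4;0 0 30 0 0 0 0.4;0 0 0 0 0 0 0.4'
python3 - <<'E'
from h import *
s=arm.observe();M=R.from_rotvec(s['ee_rot']).as_matrix()
print(M.T@(np.array([0.4777,-0.148,0.1345])-s['eef_pos'])*1000)
a,b=[imaging.read_camera(n)[:,:,::-1] for n in("scene","top")]
cv2.imwrite("pics/c3.png",np.hstack([cv2.resize(a[110:250,190:300],None,fx=3.5,fy=3.5),cv2.resize(b[160:300,345:455],None,fx=3.5,fy=3.5)]))
E
```

```text
time_s: 2.0
eef_pos: [0.4598, 0.0711, 0.2313]
ee_rot: [-0.29, -3.128, -0.0]
force: [0.9, 0.3, 0.1]
opening: 0.0511
finger_force: 0.0
time_s: 2.5
eef_pos: [0.4721, -0.1092, 0.2313]
ee_rot: [0.29, 3.128, 0.001]
force: [1.3, -0.3, 0.0]
opening: 0.0513
finger_force: 0.0
time_s: 2.9
eef_pos: [0.4769, -0.1452, 0.1989]
ee_rot: [-0.29, -3.124, -0.001]
force: [-0.3, -0.0, 0.5]
opening: 0.0512
finger_force: 0.0
[-1.62393864 -2.59103413 64.43668848]
```

View pics/c3.png

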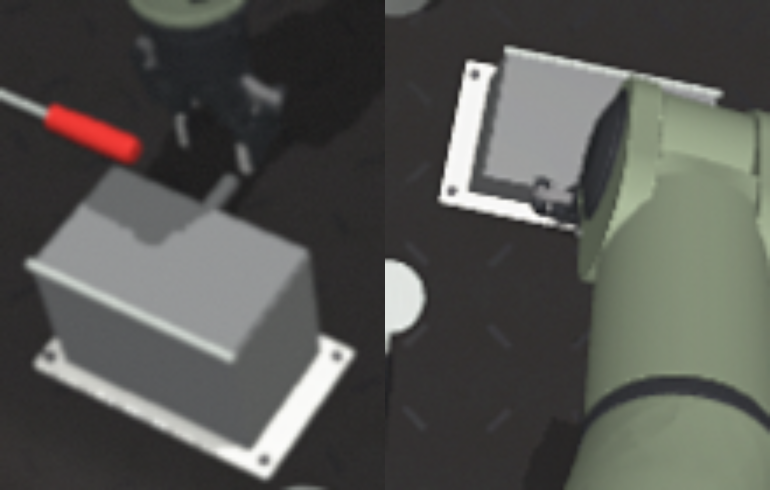

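The scene crop shows the open fingers at (182,130) and (243,158) above the tongue (220,195), straddling its line. Next I descend and close.

```bash
python3 -m pendant '-2 -3 32 0 0 0 0.4;0 0 32 0 0 0 0.4;0 0 0 0 0 0 0.4;0 0 0 0 0 0 1;0 0 0 0 0 0 1' 40
python3 -m pendant '0 0 0 0 0 0 1;0 0 0 0 0 0 1;0 0 0 0 0 0 1;0 0 0 0 0 0 1' 40
```

```text
time_s: 3.5
eef_pos: [0.4804, -0.1502, 0.1392]
ee_rot: [0.292, 3.126, -0.0]
force: [0.2, -0.6, 0.2]
opening: 0.023
finger_force: 0.0
time_s: 3.9
eef_pos: [0.4806, -0.149, 0.139]
ee_rot: [0.291, 3.126, 0.002]
force: [-1.2, 9.1, 10.0]
opening: 0.0108
finger_force: 42.1
```

```bash
python3 -m pendant '-1 0 -10.6 0 0 0 1;-1 0 -10.6 0 0 0 1;-2.6 0 -10.3 0 0 0 1;-2.6 0 -10.3 0 0 0 1' 40
python3 -m pendant '-4.1 0 -9.8 0 0 0 1;-4.1 0 -9.8 0 0 0 1;-5.5 0 -9.1 0 0 0 1;-5.5 0 -9.1 0 0 0 1'
```

```text
time_s: 4.3
eef_pos: [0.4877, -0.1503, 0.1807]
ee_rot: [0.291, 3.126, 0.002]
force: [7.2, 6.3, -5.7]
opening: 0.0114
finger_force: 40.0
time_s: 4.7
eef_pos: [0.5063, -0.1537, 0.2184]
ee_rot: [0.291, 3.126, 0.002]
force: [7.9, 6.2, -8.1]
opening: 0.011
finger_force: 40.1
```

```bash
python3 -m pendant '-6.8 0 -8.2 0 0 0 1;-6.8 0 -8.2 0 0 0 1;-8 0 -7 0 0 0 1;-8 0 -7 0 0 0 1' 40
python3 -m pendant '-8.9 0 -5.8 0 0 0 1;-8.9 0 -5.8 0 0 0 1;-9.7 0 -4.3 0 0 0 1;-9.7 0 -4.3 0 0 0 1'
python3 -m pendant '-10.2 0 -2.9 0 0 0 1;-10.2 0 -2.9 0 0 0 1;-10.5 0 -1.4 0 0 0 1;-10.5 0 -1.4 0 0 0 1'
```

```text
time_s: 5.1
eef_pos: [0.5349, -0.159, 0.2485]
ee_rot: [0.291, 3.128, 0.003]
force: [4.6, 7.5, -9.5]
opening: 0.0113
finger_force: 40.5
time_s: 5.5
eef_pos: [0.5712, -0.1657, 0.2687]
ee_rot: [-0.291, -3.128, -0.003]
force: [-0.2, 7.8, -6.1]
opening: 0.0109
finger_force: 41.3
time_s: 5.9
eef_pos: [0.612, -0.1733, 0.2774]
ee_rot: [0.291, 3.128, 0.003]
force: [-0.8, 8.5, -4.6]
opening: 0.0111
finger_force: 42.2
```

```bash
python3 -m pendant '-10.6 0 0.3 0 0 0 1;-10.6 0 0.3 0 0 0 1;-10.5 0 1.8 0 0 0 1;-10.5 0 1.8 0 0 0 1' 40
python3 -m pendant '-10.1 0 3.4 0 0 0 1;-10.1 0 3.4 0 0 0 1;0 0 0 0 0 0 1;0 0 0 0 0 0 1'
python3 -m pendant '0 0 0 0 0 0 1;0 0 0 0 0 0 0.45;0 0 0 0 0 0 0.45;0 0 0 0 0 0 0.45'
```

```text
time_s: 6.3
eef_pos: [0.6538, -0.181, 0.2735]
ee_rot: [0.29, 3.127, 0.004]
force: [-1.7, 9.3, 0.4]
opening: 0.0108
finger_force: 43.8
time_s: 6.7
eef_pos: [0.674, -0.1847, 0.267]
ee_rot: [0.29, 3.126, 0.003]
force: [2.1, 9.2, 5.4]
opening: 0.0108
finger_force: 45.0
time_s: 7.1
eef_pos: [0.6729, -0.187, 0.2657]
ee_rot: [0.293, 3.127, -0.001]
force: [-0.4, 1.0, -0.6]
opening: 0.0468
finger_force: 0.0
```

```bash
python3 -m pendant '0 0 -35 0 0 0 0.45;0 0 -35 0 0 0 0.45;30 10 -10 0 0 0 0.45;40 20 0 0 0 0 0.45;40 25 0 0 0 0 0.45'
python3 -m pendant '20 40 0 0 0 0 0.45;20 40 0 0 0 0 0.45;0 45 0 0 0 0 0.45;0 45 0 0 0 0 0.45;0 45 0 0 0 0 0.45'
python3 - <<'E'
from h import *
b=imaging.read_camera("top")[:,:,::-1];a=imaging.read_camera("scene")[:,:,::-1]
cv2.imwrite("pics/top4.png",b)
cv2.imwrite("pics/c4.png",np.hstack([cv2.resize(b[160:245,350:450],None,fx=5,fy=5,interpolation=2),cv2.resize(a[110:252,190:290],None,fx=3,fy=3)[:425]]))
E
```

```text
time_s: 7.6
eef_pos: [0.5736, -0.1126, 0.3453]
ee_rot: [0.296, 3.127, -0.001]
force: [1.2, 1.3, 0.7]
opening: 0.0472
finger_force: 0.0
time_s: 8.1
eef_pos: [0.5757, 0.1079, 0.3458]
ee_rot: [0.294, 3.127, 0.0]
force: [1.6, -0.7, -0.5]
opening: 0.047
finger_force: 0.0
```

View pics/c4.png

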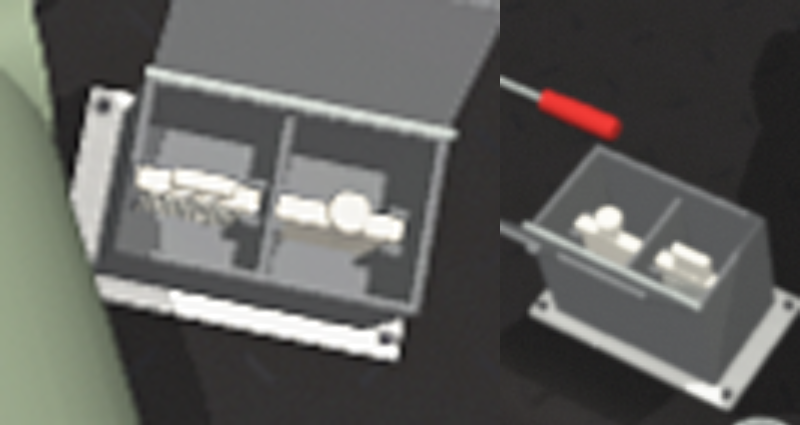

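The flap is back. In the top crop the bar-grip plate with mesh is at (205,182), in the +y well. The round-knob plate is at (350,210), in the -y well. The scene view agrees: knob at left, bar at right.

```bash
python3 - <<'E'
from h import *
t=(350+(205-2)/5,160+(182-2)/5); s=(190+189/3,110+256/3)
print(plane("top",t,0.131),tri(s,t))
C=np.array([.5602,-.1637,0]);X=np.array([np.cos(.187),-np.sin(.187),0]);Y=np.array([np.sin(.187),np.cos(.187),0])
for p in(plane("top",t,0.131),tri(s,t)[0]): print("tank frame",(p-C)@X,(p-C)@Y)
# rim front corner check, z=.15
for c in[(443,140),(417,305),(262,270),(290,118)]:
    p=plane("top",(350+(c[0]-2)/5,160+(c[1]-2)/5),.15); print("rim",(p-C)@X,(p-C)@Y)
s=arm.observe();print(s['eef_pos'],s['joint_positions'])
E
```

```text
[ 0.5695364  -0.11511055  0.131     ] (array([ 0.57068098, -0.11587346,  0.12223799]), np.float64(0.0012663314084029509))
tank frame 0.0001402677971226966 0.04947810492528777
tank frame 0.0014067328428356677 0.04894129524091137
rim 0.056796342939216315 -0.09558570652501562
rim -0.053686582357278516 -0.0976729751177205
rim -0.05230849754832985 0.0048243591062762554
rim 0.050175741365238766 0.0052295150338549454
[0.57563308 0.11286643 0.34479721] [-0.35599673  0.3632728   0.08696261  1.55815813 -0.0351758   1.22150468
  1.12852048]
```

```bash
python3 -m pendant '0 0 0 0 0 0.1428 0.5;0 0 0 0 0 0.1428 0.5;0 0 0 0 0 0.1428 0.5;0 0 0 0 0 0.1428 0.5;0 0 0 0 0 0.1428 0.5' 
python3 -m pendant '0 0 0 0 0 0.1428 0.5;0 0 0 0 0 0.1428 0.5;0 0 0 0 0 0.1428 0.5;0 0 0 0 0 0.1428 0.5;0 0 0 0 0 0.1428 0.5'
python3 -m pendant '0 0 0 0 0 0.1428 0.5;-35 6 0 0 0 0 0.5;-40 6 0 0 0 0 0.5;-40 6 0 0 0 0 0.5;-40 6 0 0 0 0 0.5'
python3 -m pendant '-40 6 0 0 0 0 0.5;-30 6 0 0 0 0 0.5;0 0 0 0 0 0 0.5;0 0 0 0 0 0 0.5'
cat >> h.py <<'E'
def delta(p,yaw):  # tool-frame shift (mm) to p, and turn about tool z so tool x = yaw'd y axis
    s=arm.observe();M=R.from_rotvec(s['ee_rot']).as_matrix();x=np.array([-np.sin(yaw),np.cos(yaw),0])
    T=np.stack([x,np.cross([0,0,-1.],x),[0,0,-1.]],1)
    print("shift",(M.T@(np.array(p)-s['eef_pos'])*1000).round(1),"turn",R.from_matrix(M.T@T).as_rotvec().round(3),"pos",s['eef_pos'].round(4),"open",s['opening'],"F",s['force'].round(1),"q",np.round(s['joint_positions'],2))
E
python3 -c "
from h import *
delta([.5695,-.1155,.103],-.187)"
```

```text
time_s: 8.7
eef_pos: [0.5757, 0.1061, 0.3454]
ee_rot: [1.376, 2.824, 0.0]
force: [0.2, -0.0, 0.0]
opening: 0.0427
finger_force: 0.0
time_s: 9.2
eef_pos: [0.5757, 0.1061, 0.3454]
ee_rot: [2.276, 2.165, 0.0]
force: [-0.7, -0.0, -0.2]
opening: 0.0426
finger_force: 0.0
time_s: 9.7
eef_pos: [0.5702, -0.0521, 0.3455]
ee_rot: [2.419, 2.004, 0.001]
force: [0.8, -0.4, 0.1]
opening: 0.0426
finger_force: 0.0
time_s: 10.1
eef_pos: [0.5691, -0.1221, 0.3453]
ee_rot: [2.42, 2.003, 0.0]
force: [0.3, 1.4, -0.5]
opening: 0.0428
finger_force: 0.0
shift [  6.5  -0.9 242.3] turn [ 0.    -0.    -0.001] pos [ 0.5691 -0.1221  0.3453] open 0.042818890986454694 F [ 0.3  1.4 -0.5] q [-0.23  0.38  0.48  1.58 -0.18  1.22  0.09]
```

```bash
python3 -m pendant '6.5 -1 40 0 0 0 0.5;0 0 40 0 0 0 0.5;0 0 40 0 0 0 0.5;0 0 40 0 0 0 0.5;0 0 30 0 0 0 0.5'
python3 -m pendant '0 0 20 0 0 0 0.5;0 0 15 0 0 0 0.5;0 0 14 0 0 0 0.5;0 0 0 0 0 0 0.5;0 0 0 0 0 0 0.5'
python3 -c "
from h import *
delta([.5695,-.1155,.106],-.187)"
```

```text
time_s: 10.6
eef_pos: [0.569, -0.1133, 0.153]
ee_rot: [-2.416, -2.006, 0.001]
force: [0.5, -0.1, 0.1]
opening: 0.0427
finger_force: 0.0
time_s: 11.1
eef_pos: [0.5698, -0.1147, 0.1066]
ee_rot: [2.419, 2.005, 0.001]
force: [0.0, 0.7, -0.5]
opening: 0.0429
finger_force: 0.0
shift [-0.8 -0.2  0.6] turn [ 0. -0.  0.] pos [ 0.5698 -0.1147  0.1066] open 0.04294939524444459 F [ 0.   0.7 -0.5] q [-0.15  0.65  0.36  1.83 -0.33  0.72  0.2 ]
```

```bash
python3 -m pendant '0 0 0 0 0 0 1;0 0 0 0 0 0 1;0 0 0 0 0 0 1;0 0 0 0 0 0 1;0 0 0 0 0 0 1' 60
python3 -m pendant '0 0 -10 0 0 0 1;0 0 -10 0 0 0 1;0 0 -10 0 0 0 1;0 0 -10 0 0 0 1;0 0 -10 0 0 0 1' 60
```

```text
time_s: 11.6
eef_pos: [0.5702, -0.1149, 0.107]
ee_rot: [2.418, 2.004, 0.002]
force: [0.7, -0.6, 7.0]
opening: 0.0086
finger_force: 59.6
time_s: 12.1
eef_pos: [0.5696, -0.1148, 0.1572]
ee_rot: [2.419, 2.004, 0.0]
force: [-0.5, -0.4, -1.8]
opening: 0.0086
finger_force: 58.5
```

```bash
python3 -m pendant '0 0 -20 0 0 0 1;0 0 -25 0 0 0 1;0 0 -30 0 0 0 1;0 0 -30 0 0 0 1;0 0 -30 0 0 0 1' 60
python3 -m pendant '0 0 0 0 0 0 1;0 0 0 0 0 0 1'
python3 - <<'E'
from h import *
delta([.5573,.235,.297],.215)
a,b=[imaging.read_camera(n)[:,:,::-1] for n in("scene","top")]
cv2.imwrite("pics/c5.png",np.hstack([cv2.resize(a[80:250,190:330],None,fx=2.8,fy=2.8),cv2.resize(b[130:300,320:460],None,fx=2.8,fy=2.8)]))
# tray from the scene view (rim z=.03)
s=cv2.imread("pics/scene0.png");h=cv2.cvtColor(s,cv2.COLOR_BGR2HSV)
m=((h[...,1]<60)&(h[...,2]>100)).astype(np.uint8);n,l,st,c=cv2.connectedComponentsWithStats(m);k=l[243,366]
r=cv2.minAreaRect(cv2.findContours((l==k).astype(np.uint8),0,2)[0][0]);W=np.array([plane("scene",p,.03) for p in cv2.boxPoints(r)]);print("tray scene",W.mean(0),np.linalg.norm(np.diff(W,axis=0),axis=1))
E
```

```text
time_s: 12.6
eef_pos: [0.5692, -0.1149, 0.2929]
ee_rot: [2.419, 2.004, 0.0]
force: [0.4, -0.2, -2.3]
opening: 0.0087
finger_force: 58.6
time_s: 12.8
eef_pos: [0.5695, -0.1148, 0.2917]
ee_rot: [2.419, 2.004, 0.001]
force: [-0.4, 0.7, -1.6]
opening: 0.0087
finger_force: 58.7
shift [341.4 -76.9  -5.3] turn [ 0.001 -0.    -0.402] pos [ 0.5695 -0.1148  0.2917] open 0.008710818956016282 F [-0.4  0.7 -1.6] q [-0.23  0.42  0.46  1.67 -0.21  1.1   0.1 ]
tray scene [0.56792039 0.23687986 0.03      ] [0.1200096  0.18829884 0.11916138]
```

View pics/c5.png

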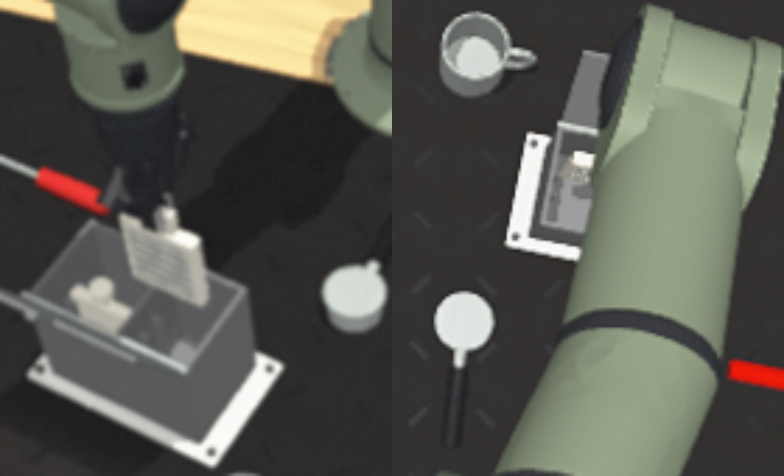

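The mesh plate is out and held upright at (160,255) in the scene crop. The knob plate is still in its well at (100,300). Carrying to the tray next.

```bash
python3 -m pendant '20 -4 -5 0 0 0 1;30 -7 0 0 0 0 1;30 -7 0 0 0 0 1;30 -7 0 0 0 0 1;30 -7 0 0 0 0 1' 60
python3 -m pendant '30 -7 0 0 0 0 1;30 -7 0 0 0 0 1;30 -7 0 0 0 0 1;30 -7 0 0 0 0 1;30 -7 0 0 0 0 1'
python3 -m pendant '30 -7 0 0 0 0 1;15 -3 0 0 0 0 1;0 0 0 0 0 -0.1 1;0 0 0 0 0 -0.1 1;0 0 0 0 0 -0.1 1'
python3 -m pendant '0 0 0 0 0 -0.1 1;0 0 0 0 0 0 1;0 0 0 0 0 0 1'
python3 -c "
from h import *
delta([.559,.2355,.212],.215)"
```

```text
time_s: 13.4
eef_pos: [0.5635, 0.0298, 0.2952]
ee_rot: [-2.419, -2.004, 0.002]
force: [1.3, 0.1, -0.6]
opening: 0.009
finger_force: 58.6
time_s: 13.9
eef_pos: [0.557, 0.1837, 0.2951]
ee_rot: [-2.419, -2.004, 0.003]
force: [0.1, 0.2, -1.4]
opening: 0.0084
finger_force: 58.6
time_s: 14.4
eef_pos: [0.556, 0.228, 0.2953]
ee_rot: [-2.088, -2.347, 0.003]
force: [-0.6, 0.7, -2.0]
opening: 0.0088
finger_force: 58.6
time_s: 14.7
eef_pos: [0.5561, 0.2281, 0.2957]
ee_rot: [-1.977, -2.441, 0.001]
force: [0.9, -0.5, -2.2]
opening: 0.0087
finger_force: 58.6
shift [ 6.7  4.4 83.7] turn [-0.001  0.    -0.006] pos [0.5561 0.2281 0.2957] open 0.008702045973795442 F [ 0.9 -0.5 -2.2] q [-0.69  0.44  0.29  1.6  -0.14  1.13 -0.16]
```

```bash
python3 -m pendant '3 2 16 0 0 0 1;4 2 20 0 0 0 1;0 0 20 0 0 0 1;0 0 17 0 0 0 1;0 0 10 0 0 0 1' 60
python3 -m pendant '0 0 0 0 0 0 1;0 0 0 0 0 0 1;0 0 0 0 0 0 1;0 0 0 0 0 0 1;0 0 0 0 0 0 1'
python3 - <<'E'
from h import *
delta([.559,.2355,.212],.215)
a,b=[imaging.read_camera(n)[:,:,::-1] for n in("scene","top")]
cv2.imwrite("pics/c6.png",np.hstack([cv2.resize(a[120:290,190:430],None,fx=2,fy=2),cv2.resize(b[130:300,230:390],None,fx=2,fy=2)]))
E
```

```text
time_s: 15.2
eef_pos: [0.5581, 0.236, 0.2116]
ee_rot: [-1.975, -2.442, 0.003]
force: [0.1, 0.4, -1.1]
opening: 0.0086
finger_force: 58.6
time_s: 15.7
eef_pos: [0.5587, 0.2364, 0.2136]
ee_rot: [1.973, 2.445, 0.001]
force: [-0.6, -0.6, -1.1]
opening: 0.0091
finger_force: 58.5
shift [-0.9  0.1  1.6] turn [ 0.001 -0.    -0.002] pos [0.5587 0.2364 0.2136] open 0.009106078790372143 F [-0.6 -0.6 -1.1] q [-0.68  0.53  0.27  1.68 -0.16  0.96 -0.14]
```

View pics/c6.png

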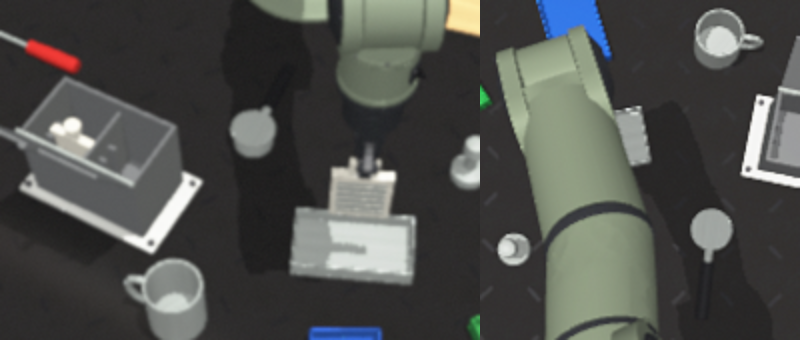

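The plate hangs upright at scene crop (362,190), above and aligned with the tray (352,245). The flap is still open, the knob plate is in the tank, and the bystanders are in place. Handing in.

```bash
python3 -c "
from bench import arm
print(arm.job_done())"
```

```text
the job is handed in; nothing more can be done
None
```

I opened the flap fully and handed the job in with the filter plate held upright about 8 cm above the middle of the steel tray, in line with its long side; the knob plate stayed in the tank, nothing else was seen to move, and no verdict came back.

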